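# Sort out the mixed-up cutting dies

## Robot

A 6-joint arm with a two-finger parallel gripper is mounted at the origin on the work surface. World frame = base frame: x ahead of the robot, y to its left, z up, the work surface at z = 0. Lengths are in m, angles in degrees, forces in N, time in s.
With the tool pointing down it reaches from about 0.375 to 0.9 m from the base axis. Payload 3.1 kg.
Tool frame: the origin (TCP) lies on the centre line of the jaws, within the pads' length; the fingertips stand 25 mm ahead of it and the grasp point (between the pads) lies 6 mm ahead of it; z points along the fingers, y is the line along which they close (so a half turn about z gives the same grasp; the last joint's range is limited). The gripper opens to 87 mm and grips with 3 to 60 N. Pads are 19 mm wide; open, the fingers measure 117 mm over their backs; the gripper's body (75 mm by 190 mm) begins 51 mm behind the grasp point.
Start: joints at [62.825, 30.224, 82.088, -0, 67.689, -10.227], TCP at [0.182, 0.598, 0.248] pointing down, gripper open.
Joint ranges: [-176.69, 176.69], [-43.24, 126.21], [12.49, 139.97], [-82, 262], [0, 151.66], [-163.58, 163.58]. Speed limits (degrees/s): [159.86, 159.86, 180, 180, 180, 180].

## Interface

Orientations are given as a 3x3 rotation matrix whose columns are the frame's x, y, z axes.
In Python, from rig import bot, cams, models gives the robot as it stands. The module is installed in compiled form; this text tells all that it offers.
- The arm moves only by the shell command python3 -m handwheel 'ROWS' [OPENING]. ROWS is JSON, a list of rows, each a list of 6 numbers: the shift along the world's x, y, z each as a share of 1 m, from -1 to 1, then the turn, a rotation vector about the world's x, y, z each as a share of 2 rad, from -1 to 1. In form: [[dx, dy, dz, wx, wy, wz], ...]. A call has exactly 8 rows; each row is the pose to reach, as a shift and turn from the pose commanded when the call began; what a row does not reach only later rows make up. A row lasts 1/12 s, in which the tool goes at most 41.7 mm and 7.16 degrees, less where a joint would pass 70% of its speed; a pose out of reach is approached as far as the arm can. A call with a number of a shift or a turn outside -1 to 1 is refused whole. A call with a gripper value outside its range is refused whole. OPENING is the opening, from -1 (shut) to 1 (fully open), so that 0 is half open, set as the call begins (- or left out, the last holds). The fingers move at their own pace and stop on an object; the grip force is fixed at half the most. Time passes only in rows, so rows that repeat a pose let the fingers close, or fill a call up. It gives the time, the measured TCP pose, the force, the opening and the grip force at its end, in the units of the state.
- bot.read_state(): the state, without advancing time (a new reading comes with each control period).
- cams.capture(name): name is "side" or "top" or "wrist"; returns (picture, depth): 480x640x3 uint8, blue, green, red; 480x640 float32, m along the optical axis (not along the pixel's ray), 0 where there is no reading.
- cams.calibration(name): a dict with "mtx" (3x3 intrinsics, pixels), "R" (3x3) and "t" (3): a world point X has camera coordinates R X + t; the wrist camera has in their place "tool_from_camera" (4x4, takes a point from camera to tool coordinates, whose origin is the TCP and whose axes are the flange's). Camera axes: x right, y down, z forward; pixel columns grow to the right and rows downward; lengths in m; the calibration is good to about 2 mm. The wrist camera is an equidistant fisheye: a pixel r from the principal point sees the ray r / f radians off the axis. A picture is of the moment at which its call begins: read the wrist's pose just before it. calibration takes no time and is no camera call.
- bot.hand_in(): hands the job in; it is judged then, once.
Trained networks look in the newest picture that a camera, given by its name, has taken for a name from the list of things; names that differ only in an ending like _2 or _b are one class to them, and where a whole thing is asked for, a point or a joint stands for the part that bears it (a point fixed in the world has none). Each returns a list of dicts, best first, with "conf" (0 to 1); they miss things now and then, are a little off and sometimes report something else, mostly with a low value. They report only what shows in the picture. A call takes as long as a camera call. They do not tell look-alikes from the thing itself.
- models.spot_in(query, camera): "position" ([column, row] in pixels, amid what is visible of it).
- models.tip_of(query, camera): "position" ([column, row] in pixels: a listed point, or the origin of a listed thing).
The state is a dict: "time_s": time; "joint_positions": joint angles; "qvel": joint speeds; "tau": joint torques, N m; "position": TCP position; "tcp_rot": TCP orientation; "force": force on the tool from outside, world axes, zero at the start; "moment": the same for the moment, N m; "opening": opening from 0.0 (shut) to 1.0 (fully open); "grasp_force": force on a finger pad.
Only numpy, scipy, OpenCV 4.12 (cv2) and the standard library are available. Lean on these libraries where they do the work, as an engineer would, in place of code of your own. Each camera call takes 0.05 s, during which the arm holds its last target. There are 200 camera calls.

## Task

The three steel cutting dies were put back on each other's boards: swap them round so that each die stands upright in the centre of the black pad on the board whose leather sample has its shape. While you change them over, use the green punching board as the free spot; never let a die down on the bare bench top, drop it or tip it over. Leave the jar, the maul and the pliers where they are.

Things in the scene. Friction and masses are not known exactly. Their poses are not given: they have to be found in the camera images.
- round_die_mid (a point): The round cutting die: an open strip-steel outline, a plain ring of 56 mm outer diameter (grip it on any diameter), wall 4 mm, 40 mm tall, about 0.24 kg, open at top and bottom but for a narrow brace across the inside, 9 mm below the top. Point: its centre, half-way up (20 mm above its cutting edge); z up along its height.
- square_die_mid (a point): The square cutting die: an open strip-steel outline, a square outline 50 mm by 50 mm outside with small cut corners, sides along its x and y axes, wall 4 mm, 40 mm tall, about 0.24 kg, open at top and bottom but for a narrow brace across the inside, 9 mm below the top. Point: its centre, half-way up (20 mm above its cutting edge); z up along its height.
- oblong_die_mid (a point): The oblong cutting die: an open strip-steel outline, a long outline with half-round ends, 74 mm along its x axis and 34 mm along its y axis outside (grip it across y), wall 4 mm, 40 mm tall, about 0.24 kg, open at top and bottom but for a narrow brace across the inside, 9 mm below the top. Point: its centre, half-way up (20 mm above its cutting edge); z up along its height.
- round_pad (a point): Black rubber pad, 92 mm square, on the round die's fixed plywood board (168 mm along x, 108 mm along y, 12 mm thick). Point: centre of the pad's top face, 15 mm above the bench. x points to the brown leather sample glued on beside the pad: a 48 mm disc, centre 83 mm from this point, never covered. Another die stands on the pad at the start.
- square_pad (a point): Black rubber pad, 92 mm square, on the square die's fixed plywood board (168 mm along x, 108 mm along y, 12 mm thick). Point: centre of the pad's top face, 15 mm above the bench. x points to the brown leather sample glued on beside the pad: a 42 mm square, centre 83 mm from this point, never covered. Another die stands on the pad at the start.
- oblong_pad (a point): Black rubber pad, 92 mm square, on the oblong die's fixed plywood board (168 mm along x, 108 mm along y, 12 mm thick). Point: centre of the pad's top face, 15 mm above the bench. x points to the brown leather sample glued on beside the pad: a round-ended strip 66 mm by 26 mm, lying across, centre 83 mm from this point, never covered. Another die stands on the pad at the start.
- punch_board_top (a point): Free spot: green plastic punching board with a light grid, 130 mm by 130 mm, 12 mm thick, fixed, empty at the start. Point: centre of its top face, 12 mm above the bench.
- jar_mid (a point): Bystander: low clear jar with a black lid, 68 mm diameter, 42 mm tall, loose. Point: its centre, half-way up.
- maul_mid (a point): Bystander: maul lying down, white plastic head 62 mm thick and 85 mm long, with a dark wooden handle, about 200 mm long in all, loose. Point: the middle of the head, 31 mm above the bench; x points along the handle, away from the head.
- pliers_mid (a point): Bystander: revolving punch pliers with blue handles lying flat, 245 mm long along x, 80 mm wide, 20 mm high, loose. Point: the middle of their length; x points from handles to punch wheel.
Not all that is in view belongs to the job. Leave any yellow look-alike of the part that bears oblong_die_mid alone. There is more than one size of the part that bears punch_board_top; the job needs the smaller.

How it is judged:
By the outcome, as a careful person would: the job done as asked, in the order asked, and still so for the second after the job is handed in, with the robot touching nothing.
It also fails if it takes over 112 s, if anything falls off the work surface, if the arm or the gripper's body presses on something with over 40 N, if the wrist force passes 120 N, or if a joint passes its speed limit or range.

## Working session

There is one attempt and no reset: what is moved stays moved. The work goes in short steps, Python scripts to look and compute and a shell command to move; the robot and the scene stay as the last step left them, time stands still between calls to the robot, and variables do not carry over. Pictures are saved under pics/ and viewed, at most 14 in all, crops included, and the job is handed in when it is done.

```bash
mkdir -p pics; python3 - <<'E'
from rig import bot,cams,models
import cv2,numpy as np
for n in("top","side"):
    p,d=cams.capture(n);cv2.imwrite(f"pics/{n}0.png",p);np.save(f"pics/{n}0d.npy",d)
    c=cams.calibration(n);print(n,{k:np.round(v,3).tolist() for k,v in c.items()})
    for q in "round_die_mid square_die_mid oblong_die_mid round_pad square_pad oblong_pad punch_board_top jar_mid maul_mid pliers_mid".split():
        print(q,[(np.round(r["position"]).tolist(),round(r["conf"],2)) for r in models.tip_of(q,n)][:4])
s=bot.read_state();print(s["tcp_rot"],s["position"],s["time_s"],s["opening"],s["force"])
E
```

```text
top {'mtx': [[454.771, 0.0, 317.767], [0.0, 454.771, 234.452], [0.0, 0.0, 1.0]], 'R': [[0.02, -1.0, 0.002], [-0.991, -0.02, -0.135], [0.135, 0.001, -0.991]], 't': [-0.092, 0.498, 0.966]}
round_die_mid []
square_die_mid [([240.0, 208.0], 0.48), ([135.0, 230.0], 0.33)]
oblong_die_mid []
round_pad [([435.0, 246.0], 0.93), ([332.0, 205.0], 0.71)]
square_pad [([237.0, 207.0], 0.85), ([290.0, 286.0], 0.66), ([236.0, 205.0], 0.47)]
oblong_pad [([137.0, 232.0], 0.71), ([288.0, 289.0], 0.67)]
punch_board_top [([332.0, 208.0], 0.82), ([410.0, 358.0], 0.8)]
jar_mid [([290.0, 286.0], 0.75)]
maul_mid [([192.0, 112.0], 0.67)]
pliers_mid [([367.0, 124.0], 0.62)]
side {'mtx': [[575.844, 0.0, 316.458], [0.0, 575.844, 236.729], [0.0, 0.0, 1.0]], 'R': [[-0.98, -0.2, -0.012], [-0.146, 0.752, -0.643], [0.137, -0.628, -0.766]], 't': [0.492, 0.158, 1.116]}
round_die_mid [([278.0, 304.0], 0.96)]
square_die_mid [([276.0, 427.0], 0.73), ([222.0, 189.0], 0.55)]
oblong_die_mid [([345.0, 125.0], 0.97), ([350.0, 152.0], 0.58)]
round_pad []
square_pad [([278.0, 307.0], 0.74)]
oblong_pad [([279.0, 428.0], 0.77)]
punch_board_top [([454.0, 192.0], 0.7), ([223.0, 192.0], 0.23)]
jar_mid [([279.0, 304.0], 0.73), ([375.0, 271.0], 0.7)]
maul_mid [([149.0, 340.0], 0.64)]
pliers_mid [([222.0, 191.0], 0.86)]
[[-9.56574993e-01  2.91486332e-01  1.44880517e-05]
 [ 2.91486332e-01  9.56574993e-01 -7.91608484e-06]
 [-1.61663385e-05 -3.34925975e-06 -1.00000000e+00]] [0.18214687 0.59783375 0.24754578] 1.1 1.0024664333341191 [0.01297399 0.01223872 0.25519226]
```

View pics/top0.png

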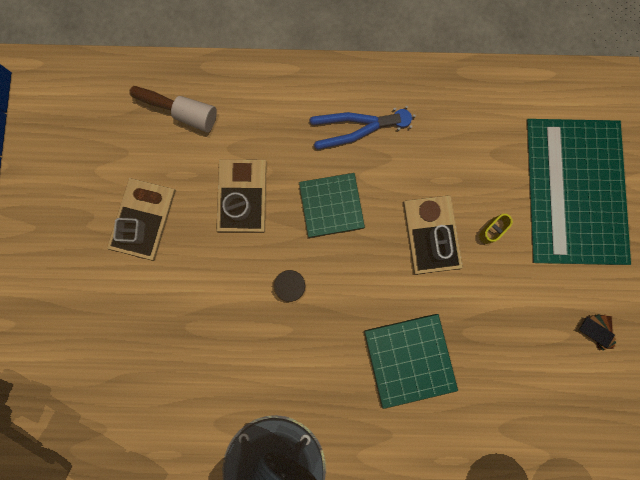

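View pics/side0.png

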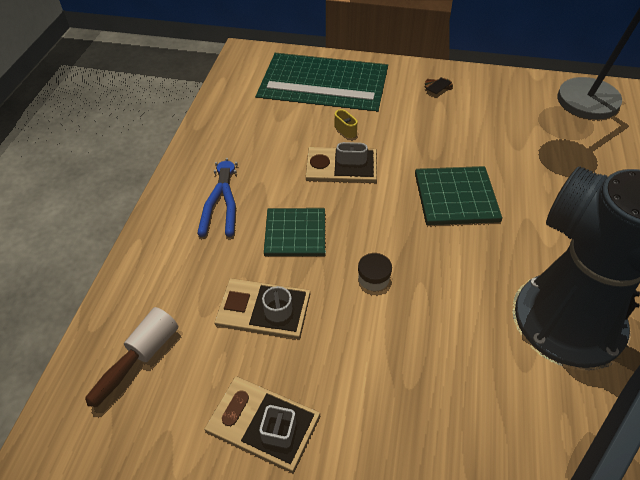

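The top view shows three boards: oblong-pad at (140,220) carrying the square die, square-pad at (242,195) carrying the round die, and round-pad at (433,235) carrying the oblong die. The small green board is at (332,205), the yellow look-alike at (497,229) and the bigger green board at (410,360). Next I'll measure these metrically.

```bash
cat > h.py <<'E'
import numpy as np,cv2
from rig import cams
def world(n,d):
    c=cams.calibration(n);K=c["mtx"];R=np.array(c["R"]);t=np.array(c["t"])
    v,u=np.mgrid[:480,:640];r=np.stack([(u-K[0][2])/K[0][0],(v-K[1][2])/K[1][1],np.ones_like(u)],-1)
    return (r*d[...,None]-t)@R
def rect_pts(n,p,z,c,ext=.12,s=.0005):
    "warp picture to plane z around c=(x,y): rows = -x, cols=-y"
    cc=cams.calibration(n);N=int(2*ext/s)
    i,j=np.mgrid[:N,:N];X=np.stack([c[0]+ext-i*s,c[1]+ext-j*s,np.full(i.shape,z)],-1)
    q=(X@np.array(cc["R"]).T+cc["t"])@np.array(cc["mtx"]).T
    m=(q[...,:2]/q[...,2:]).astype(np.float32)
    return cv2.remap(p,m,None,cv2.INTER_CUBIC)
E
python3 - <<'E'
from h import *
for n,cs in (("top",dict(ob=(140,222),sq=(242,195),rd=(433,235),punch=(332,205))),("side",dict(ob=(262,423),sq=(263,308),rd=(341,165),punch=(295,231)))):
    p=cv2.imread(f"pics/{n}0.png");d=np.load(f"pics/{n}0d.npy");W=world(n,d)
    print(n,'bench z',np.round(np.median(W[300,100:250,2]),4))
    for k,(u,v) in cs.items():
        c=np.median(W[v-8:v+9,u-8:u+9].reshape(-1,3),0)[:2]
        near=(np.hypot(W[...,0]-c[0],W[...,1]-c[1])<.13)&(d>0)
        def rect(m,ok=None):
            P=W[m][:,:2].astype(np.float32)
            if len(P)<20:return None
            (a,b),(w,h),an=cv2.minAreaRect(P*1000);return np.round([a,b,w,h,an],1).tolist(),len(P)
        hsv=cv2.cvtColor(p,cv2.COLOR_BGR2HSV)
        z=W[...,2]
        def big(m):
            q,l,st,ce=cv2.connectedComponentsWithStats(m.astype(np.uint8));
            return l==1+np.argmax(st[1:,4]) if q>1 else m
        print(k,np.round(c,3))
        print(' board',rect(big(near&(z>.007))))
        rim=big(near&(z>.045));print(' rim',rect(rim),np.round(np.percentile(z[rim],[10,50,90]),4) if rim.any() else '')
        print(' pad',rect(big(near&(z>.008)&(z<.025)&(p.max(-1)<50))))
        if n=="top" : 
            im=[cv2.resize(rect_pts(n,p,zz,c),(400,400)) for zz in(.013,.055)]
            cv2.imwrite(f"pics/r_{k}.png",np.hstack(im))
a=[cv2.imread(f"pics/r_{k}.png") for k in("ob","sq","rd")]
cv2.imwrite("pics/r_all.png",cv2.resize(np.vstack(a),(400,600)))
E
```

```text
top bench z 0.0005
ob [0.52  0.309]
 board ([532.1, 318.9, 112.1, 168.6, 76.5], 3545)
 rim ([499.4, 331.8, 52.3, 50.5, 89.6], 307) [0.0465 0.0532 0.0564]
 pad ([515.7, 321.0, 90.8, 62.4, 76.5], 250)
sq [0.584 0.089]
 board ([590.6, 94.1, 168.7, 108.8, 0.7], 3426)
 rim ([558.0, 98.8, 54.4, 54.5, 82.4], 240) [0.0461 0.0539 0.0566]
 pad ([560.9, 92.4, 90.2, 88.5, 0.7], 375)
rd [ 0.505 -0.334]
 board ([509.6, -340.4, 167.9, 108.9, 8.2], 3527)
 rim ([487.4, -351.5, 72.5, 35.6, 7.8], 252) [0.0463 0.0539 0.0566]
 pad ([480.2, -345.0, 90.0, 91.0, 8.1], 963)
punch [ 0.571 -0.113]
 board ([572.4, -111.1, 130.4, 129.9, 10.9], 3197)
 rim None 
 pad None
side bench z 0.0
ob [0.522 0.328]
 board ([531.7, 318.2, 108.9, 169.3, 77.1], 6088)
 rim ([499.2, 331.1, 51.8, 50.8, 88.9], 503) [0.0461 0.053  0.056 ]
 pad ([502.2, 325.6, 92.0, 92.2, 76.6], 1637)
sq [0.583 0.11 ]
 board ([590.3, 94.0, 168.5, 112.1, 1.1], 4012)
 rim ([558.7, 98.5, 55.8, 56.9, 43.5], 346) [0.0459 0.0522 0.0559]
 pad ([560.6, 94.6, 92.5, 91.8, 1.1], 993)
rd [ 0.508 -0.329]
 board ([509.9, -339.1, 167.9, 116.3, 7.5], 2340)
 rim ([488.4, -352.2, 73.5, 41.4, 12.6], 263) [0.0463 0.0512 0.056 ]
 pad ([480.3, -342.0, 90.3, 92.6, 9.3], 564)
punch [ 0.571 -0.106]
 board ([573.2, -110.2, 128.8, 135.6, 11.0], 2698)
 rim None 
 pad None
```

View pics/r_all.png

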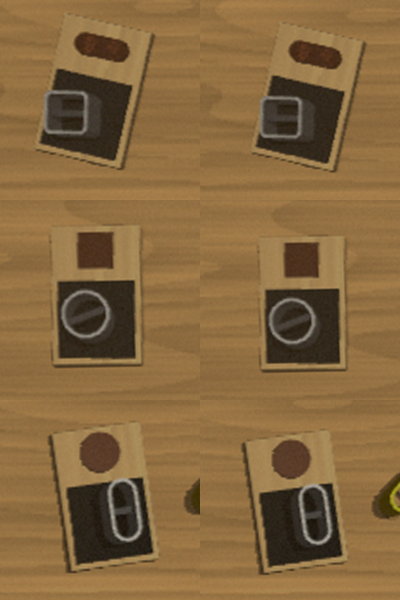

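All measured sizes agree with the given ones (board 168×109, rims 52/55/73×35, rim z≈0.055). 

Targets in mm:

| Item | x | y | Angle (deg) |
|---|---|---|---|
| Square die | 499.3 | 331.5 | −0.7 |
| Round die | 558.3 | 98.7 | – |
| Oblong die | 487.7 | −351.7 | 7.8 |
| Square pad | 560.5 | 93.8 | 0.9 |
| Round pad | 480 | −344.2 | 8 |
| Oblong pad | 502.6 | 325.5 | −13.3 |
| Punch board | 572.6 | −110.8 | 11 |

The plan is square → punch board, oblong → its pad, round → its pad, square → its pad.

```bash
python3 -m handwheel '[[0.02,-0.017,0,0,0,0.02],[0.055,-0.046,0,0,0,0.04],[0.085,-0.071,-0.01,0,0,0.06],[0.115,-0.096,-0.03,0,0,0.08],[0.145,-0.121,-0.04,0,0,0.1],[0.175,-0.146,-0.05,0,0,0.12],[0.205,-0.172,-0.06,0,0,0.135],[0.235,-0.197,-0.075,0,0,0.1414]]' 1
python3 -m handwheel '[[0.025,-0.021,-0.01,0,0,0],[0.045,-0.038,-0.02,0,0,0],[0.06,-0.05,-0.03,0,0,0],[0.07,-0.06,-0.035,0,0,0],[0.077,-0.066,-0.04,0,0,0],[0.0822,-0.0693,-0.0425,0,0,0],[0.0822,-0.0693,-0.0425,0,0,0],[0.0822,-0.0693,-0.0425,0,0,0]]'
```

```text
time_s: 1.77
position: [0.4183, 0.4004, 0.1733]
tcp_rot: [[-1.0, 0.012, 0.002], [0.012, 1.0, 0.001], [-0.002, 0.001, -1.0]]
force: [0.8, 0.3, 0.3]
opening: 0.996
grasp_force: 0.0
time_s: 2.43
position: [0.4981, 0.3328, 0.1307]
tcp_rot: [[-1.0, 0.013, -0.0], [0.013, 1.0, 0.0], [0.0, 0.0, -1.0]]
force: [0.5, -0.2, -0.1]
opening: 0.999
grasp_force: 0.0
```

```bash
python3 - <<'E'
from h import *
from rig import bot
s=bot.read_state();p,d=cams.capture("wrist");s2=bot.read_state();print(s["position"],s2["position"])
c=cams.calibration("wrist");K=np.array(c["mtx"]);T=np.array(c["tool_from_camera"]);print(K.round(1),T.round(3))
cv2.imwrite("pics/w1.png",p)
v,u=np.mgrid[:480,:640];x=(u-K[0,2])/K[0,0];y=(v-K[1,2])/K[1,1];th=np.hypot(x,y)+1e-9
k=np.where(th<1.4,np.tan(np.minimum(th,1.4))/th,0)
P=np.stack([x*k*d,y*k*d,d],-1)@T[:3,:3].T+T[:3,3]
W=P@np.array(s["tcp_rot"]).T+s["position"]
m=(d>0)&(np.hypot(W[...,0]-.4993,W[...,1]-.3315)<.05)&(W[...,2]>.05)&(W[...,2]<.065)
print(m.sum(),cv2.minAreaRect((W[m][:,:2]*1000).astype(np.float32)),np.median(W[m][:,2]))
E
```

```text
[0.49810697 0.33281696 0.13067105] [0.49787719 0.33303712 0.13083885]
[[371.6   0.  320.7]
 [  0.  371.6 239.2]
 [  0.    0.    1. ]] [[ 0.001 -0.968 -0.252  0.069]
 [ 1.     0.     0.001 -0.   ]
 [-0.    -0.252  0.968 -0.137]
 [ 0.     0.     0.     1.   ]]
2119 ((498.5058898925781, 330.6997375488281), (50.01388931274414, 50.7320671081543), 88.7192153930664) 0.05440954422200839
```

View pics/w1.png

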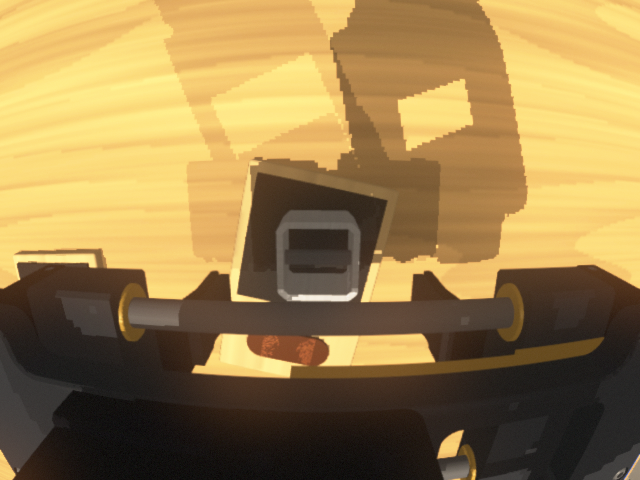

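The wrist view shows the square die between the fingers at about (318,255), aligned with them. I'll make a 2 mm correction and go down.

```bash
python3 -m handwheel '[[0.001,-0.002,-0.01,0,0,0],[0.001,-0.002,-0.03,0,0,0],[0.001,-0.002,-0.05,0,0,0],[0.001,-0.002,-0.065,0,0,0],[0.001,-0.002,-0.076,0,0,0],[0.001,-0.002,-0.082,0,0,0],[0.001,-0.002,-0.085,0,0,0],[0.001,-0.002,-0.085,0,0,0]]'
python3 -m handwheel '[[0,0,0,0,0,0],[0,0,0,0,0,0],[0,0,0,0,0,0],[0,0,0,0,0,0],[0,0,0,0,0,0],[0,0,0,0,0,0],[0,0,0,0,0,0],[0,0,0,0,0,0]]' -1
```

```text
time_s: 3.15
position: [0.4993, 0.3304, 0.045]
tcp_rot: [[-1.0, 0.013, -0.001], [0.013, 1.0, -0.0], [0.001, -0.0, -1.0]]
force: [-0.7, -0.2, 0.7]
opening: 0.996
grasp_force: 0.0
time_s: 3.82
position: [0.4997, 0.3303, 0.0457]
tcp_rot: [[-1.0, 0.013, 0.0], [0.013, 1.0, 0.0], [-0.0, 0.0, -1.0]]
force: [-0.5, 0.4, 0.3]
opening: 0.575
grasp_force: 30.0
```

```bash
python3 -m handwheel '[[0,0,0.005,0,0,0],[0,0,0.02,0,0,0],[0,0,0.04,0,0,0],[0,0,0.06,0,0,0],[0.002,-0.01,0.075,0,0,0],[0.005,-0.03,0.085,0,0,0],[0.01,-0.055,0.088,0,0,0],[0.015,-0.085,0.09,0,0,0]]'
python3 -m handwheel '[[0.005,-0.03,0,0,0,0],[0.01,-0.06,0,0,0,0],[0.015,-0.09,0,0,0,0],[0.02,-0.12,0,0,0,0],[0.025,-0.15,0,0,0,0],[0.03,-0.18,0,0,0,0],[0.035,-0.21,0,0,0,0],[0.04,-0.24,0,0,0,0]]'
python3 -m handwheel '[[0.005,-0.03,0,0,0,0],[0.01,-0.06,0,0,0,0],[0.014,-0.085,0,0,0,0],[0.017,-0.1,0,0,0,0],[0.018,-0.11,0,0,0,0],[0.018,-0.116,0,0,0,0],[0.018,-0.116,0,0,0,0],[0.018,-0.116,0,0,0,0]]'
```

```text
time_s: 4.48
position: [0.5146, 0.2454, 0.1364]
tcp_rot: [[-1.0, 0.011, 0.002], [0.011, 1.0, 0.001], [-0.002, 0.001, -1.0]]
force: [1.3, -0.4, -2.8]
opening: 0.574
grasp_force: 30.0
time_s: 5.15
position: [0.5541, 0.0037, 0.1353]
tcp_rot: [[-1.0, 0.013, -0.001], [0.013, 1.0, 0.0], [0.001, 0.0, -1.0]]
force: [0.2, -0.7, -2.5]
opening: 0.569
grasp_force: 30.0
time_s: 5.82
position: [0.5719, -0.1097, 0.1352]
tcp_rot: [[-1.0, 0.013, -0.001], [0.013, 1.0, 0.001], [0.001, 0.001, -1.0]]
force: [-0.0, -0.0, -1.8]
opening: 0.573
grasp_force: 30.0
```

```bash
python3 -m handwheel '[[0.001,-0.001,-0.01,0,0,0],[0.001,-0.001,-0.03,0,0,0],[0.001,-0.001,-0.05,0,0,0],[0.001,-0.001,-0.065,0,0,0],[0.001,-0.001,-0.077,0,0,0],[0.001,-0.001,-0.085,0,0,0],[0.001,-0.001,-0.09,0,0,0],[0.001,-0.001,-0.0915,0,0,0]]'
python3 -m handwheel '[[0,0,-0.0003,0,0,0],[0,0,-0.0006,0,0,0],[0,0,-0.0006,0,0,0],[0,0,-0.0006,0,0,0],[0,0,-0.0006,0,0,0],[0,0,-0.0006,0,0,0],[0,0,-0.0006,0,0,0],[0,0,-0.0006,0,0,0]]'
```

```text
time_s: 6.48
position: [0.5733, -0.1113, 0.0431]
tcp_rot: [[-1.0, 0.012, -0.001], [0.012, 1.0, 0.0], [0.001, 0.0, -1.0]]
force: [-0.3, 0.4, -2.7]
opening: 0.575
grasp_force: 30.0
time_s: 7.15
position: [0.5736, -0.1119, 0.0435]
tcp_rot: [[-1.0, 0.013, 0.0], [0.013, 1.0, -0.0], [-0.0, -0.0, -1.0]]
force: [0.3, 0.3, -2.9]
opening: 0.569
grasp_force: 30.0
```

```bash
python3 -m handwheel '[[0,0,-0.0003,0,0,0],[0,0,-0.0006,0,0,0],[0,0,-0.0009,0,0,0],[0,0,-0.0012,0,0,0],[0,0,-0.0012,0,0,0],[0,0,-0.0012,0,0,0],[0,0,-0.0012,0,0,0],[0,0,-0.0012,0,0,0]]'
```

```text
time_s: 7.82
position: [0.5736, -0.1118, 0.0426]
tcp_rot: [[-1.0, 0.013, 0.0], [0.013, 1.0, -0.0], [-0.0, -0.0, -1.0]]
force: [-2.0, -0.5, 6.1]
opening: 0.566
grasp_force: 30.0
```

```bash
python3 -m handwheel '[[0,0,0.0003,0,0,0],[0,0,0.0003,0,0,0],[0,0,0.0003,0,0,0],[0,0,0.0003,0,0,0],[0,0,0.0003,0,0,0],[0,0,0.0003,0,0,0],[0,0,0.0003,0,0,0],[0,0,0.0003,0,0,0]]' 1
python3 -m handwheel '[[0,0,0.01,0,0,0],[0,0,0.03,0,0,0],[0,0,0.055,0,0,0],[0,0,0.08,0,0,0],[-0.01,-0.03,0.092,0,0,0.01],[-0.02,-0.06,0.098,0,0,0.02],[-0.033,-0.095,0.098,0,0,0.03],[-0.046,-0.13,0.098,0,0,0.04]]'
python3 -m handwheel '[[-0.012,-0.033,0,0,0,0.01],[-0.022,-0.06,0,0,0,0.02],[-0.03,-0.083,0,0,0,0.03],[-0.036,-0.1,0,0,0,0.0346],[-0.04,-0.11,0,0,0,0.0346],[-0.04,-0.11,0,0,0,0.0346],[-0.04,-0.11,0,0,0,0.0346],[-0.04,-0.11,0,0,0,0.0346]]'
cat >> h.py <<'E'
def wrist(name,x,y,zlo=.05,zhi=.066,r=.05):
    from rig import bot
    s=bot.read_state();p,d=cams.capture("wrist");cv2.imwrite(f"pics/{name}.png",p)
    c=cams.calibration("wrist");K=np.array(c["mtx"]);T=np.array(c["tool_from_camera"])
    v,u=np.mgrid[:480,:640];a=(u-K[0,2])/K[0,0];b=(v-K[1,2])/K[1,1];th=np.hypot(a,b)+1e-9
    k=np.where(th<1.4,np.tan(np.minimum(th,1.4))/th,0)
    W=(np.stack([a*k*d,b*k*d,d],-1)@T[:3,:3].T+T[:3,3])@np.array(s["tcp_rot"]).T+s["position"]
    m=(d>0)&(np.hypot(W[...,0]-x,W[...,1]-y)<r)&(W[...,2]>zlo)&(W[...,2]<zhi)
    print(m.sum(),cv2.minAreaRect((W[m][:,:2]*1000).astype(np.float32)),np.median(W[m][:,2]),'tcp',np.round(s["position"],4),'yaw',np.degrees(np.arctan2(s["tcp_rot"][1][1],s["tcp_rot"][0][1])))
    return W,p
E
python3 -c "
from h import *
wrist('w2',.4877,-.3517)"
```

```text
time_s: 8.48
position: [0.5736, -0.1118, 0.0424]
tcp_rot: [[-1.0, 0.013, -0.0], [0.013, 1.0, 0.0], [0.0, 0.0, -1.0]]
force: [0.1, -0.6, -0.3]
opening: 0.984
grasp_force: 0.0
time_s: 9.15
position: [0.5277, -0.2429, 0.1423]
tcp_rot: [[-0.998, -0.07, 0.002], [-0.07, 0.998, -0.002], [-0.002, -0.002, -1.0]]
force: [0.0, 0.0, -1.0]
opening: 1.003
grasp_force: 0.0
time_s: 9.82
position: [0.4877, -0.3504, 0.1405]
tcp_rot: [[-0.991, -0.136, -0.0], [-0.136, 0.991, 0.001], [0.0, 0.001, -1.0]]
force: [0.2, 0.1, -0.7]
opening: 1.001
grasp_force: 0.0
1658 ((484.5466613769531, -353.3712158203125), (70.28878784179688, 33.74348068237305), 8.057794570922852) 0.05449960943932167 tcp [ 0.4877 -0.3504  0.1405] yaw 97.83902782848179
```

```bash
python3 -m handwheel '[[0,-0.0015,-0.01,0,0,0],[0,-0.0015,-0.03,0,0,0],[0,-0.0015,-0.05,0,0,0],[0,-0.0015,-0.07,0,0,0],[0,-0.0015,-0.082,0,0,0],[0,-0.0015,-0.09,0,0,0],[0,-0.0015,-0.0945,0,0,0],[0,-0.0015,-0.0945,0,0,0]]'
python3 -m handwheel '[[0,0,0,0,0,0],[0,0,0,0,0,0],[0,0,0,0,0,0],[0,0,0,0,0,0],[0,0,0,0,0,0],[0,0,0,0,0,0],[0,0,0,0,0,0],[0,0,0,0,0,0]]' -1
python3 -m handwheel '[[0,0,0,0,0,0],[0,0,0,0,0,0],[0,0,0,0,0,0],[0,0,0,0,0,0],[0,0,0,0,0,0],[0,0,0,0,0,0],[0,0,0,0,0,0],[0,0,0,0,0,0]]'
```

```text
time_s: 10.53
position: [0.4875, -0.3527, 0.0451]
tcp_rot: [[-0.991, -0.136, -0.001], [-0.136, 0.991, 0.001], [0.001, 0.001, -1.0]]
force: [-0.5, -1.1, -0.6]
opening: 1.003
grasp_force: 0.0
time_s: 11.2
position: [0.4876, -0.3533, 0.046]
tcp_rot: [[-0.991, -0.136, 0.0], [-0.136, 0.991, -0.0], [-0.0, -0.0, -1.0]]
force: [-0.2, -0.1, -0.8]
opening: 0.475
grasp_force: 0.0
time_s: 11.87
position: [0.4875, -0.3533, 0.046]
tcp_rot: [[-0.991, -0.136, -0.0], [-0.136, 0.991, 0.0], [0.0, 0.0, -1.0]]
force: [-0.7, 0.4, 0.3]
opening: 0.387
grasp_force: 30.0
```

```bash
python3 -m handwheel '[[0,0,0.005,0,0,0],[0,0,0.02,0,0,0],[0,0,0.045,0,0,0],[0,0,0.068,0,0,0],[0,0.008,0.083,0,0,0],[0,0.023,0.09,0,0,0],[0,0.045,0.09,0,0,-0.01],[0.002,0.075,0.09,0,0,-0.02]]'
python3 -m handwheel '[[0.001,0.033,0,0,0,-0.01],[0.002,0.066,0,0,0,-0.02],[0.003,0.1,0,0,0,-0.03],[0.004,0.133,0,0,0,-0.04],[0.005,0.166,0,0,0,-0.05],[0.006,0.2,0,0,0,-0.06],[0.007,0.233,0,0,0,-0.07],[0.007,0.266,0,0,0,-0.08]]'
python3 -m handwheel '[[0.001,0.033,0,0,0,-0.01],[0.002,0.066,0,0,0,-0.02],[0.003,0.1,0,0,0,-0.03],[0.004,0.133,0,0,0,-0.04],[0.005,0.166,0,0,0,-0.05],[0.006,0.2,0,0,0,-0.06],[0.006,0.233,0,0,0,-0.07],[0.006,0.263,0,0,0,-0.084]]'
python3 -m handwheel '[[0,0.025,0,0,0,0],[0,0.045,0,0,0,0],[0,0.06,0,0,0,0],[0,0.07,0,0,0,0],[0,0.0748,0,0,0,0],[0,0.0748,0,0,0,0],[0,0.0748,0,0,0,0],[0,0.0748,0,0,0,0]]'
python3 -c "
from rig import bot
import numpy as np
s=bot.read_state();print(s['position'],np.degrees(np.arctan2(s['tcp_rot'][1,1],s['tcp_rot'][0,1])))"
```

```text
time_s: 12.53
position: [0.4894, -0.2785, 0.1363]
tcp_rot: [[-0.996, -0.093, 0.001], [-0.093, 0.996, -0.001], [-0.001, -0.001, -1.0]]
force: [-0.0, 0.4, -1.8]
opening: 0.389
grasp_force: 30.0
time_s: 13.2
position: [0.4953, -0.0098, 0.1355]
tcp_rot: [[-0.998, 0.065, -0.002], [0.065, 0.998, 0.001], [0.002, 0.001, -1.0]]
force: [0.2, -0.4, -1.5]
opening: 0.391
grasp_force: 30.0
time_s: 13.87
position: [0.5006, 0.2531, 0.1353]
tcp_rot: [[-0.973, 0.23, -0.002], [0.23, 0.973, -0.0], [0.002, -0.001, -1.0]]
force: [0.3, -0.7, -1.6]
opening: 0.391
grasp_force: 30.0
time_s: 14.53
position: [0.5025, 0.3244, 0.1358]
tcp_rot: [[-0.973, 0.231, -0.001], [0.231, 0.973, -0.001], [0.001, -0.001, -1.0]]
force: [0.1, -0.5, -1.9]
opening: 0.385
grasp_force: 30.0
[0.50247428 0.32435082 0.13580384] 76.65473313274083
```

```bash
python3 -m handwheel '[[0,0.001,-0.01,0,0,0],[0,0.001,-0.03,0,0,0],[0,0.001,-0.05,0,0,0],[0,0.001,-0.065,0,0,0],[0,0.001,-0.076,0,0,0],[0,0.001,-0.083,0,0,0],[0,0.001,-0.087,0,0,0],[0,0.001,-0.0885,0,0,0]]'
python3 -m handwheel '[[0,0,-0.0003,0,0,0],[0,0,-0.0006,0,0,0],[0,0,-0.0009,0,0,0],[0,0,-0.0012,0,0,0],[0,0,-0.0012,0,0,0],[0,0,-0.0012,0,0,0],[0,0,-0.0012,0,0,0],[0,0,-0.0012,0,0,0]]'
```

```text
time_s: 15.2
position: [0.5026, 0.3262, 0.0469]
tcp_rot: [[-0.973, 0.23, -0.001], [0.23, 0.973, -0.0], [0.0, -0.0, -1.0]]
force: [-0.1, -0.1, -2.1]
opening: 0.389
grasp_force: 30.0
time_s: 15.87
position: [0.5026, 0.3265, 0.0463]
tcp_rot: [[-0.973, 0.23, 0.0], [0.23, 0.973, 0.0], [-0.0, 0.0, -1.0]]
force: [0.6, 0.1, -1.8]
opening: 0.39
grasp_force: 30.0
```

```bash
python3 -m handwheel '[[0,-0.0005,0,0,0,0],[0,-0.001,0,0,0,0],[0,-0.001,0,0,0,0],[0,-0.001,-0.0003,0,0,0],[0,-0.001,-0.0006,0,0,0],[0,-0.001,-0.0009,0,0,0],[0,-0.001,-0.0009,0,0,0],[0,-0.001,-0.0009,0,0,0]]'
```

```text
time_s: 16.53
position: [0.5026, 0.3255, 0.0459]
tcp_rot: [[-0.973, 0.23, 0.0], [0.23, 0.973, 0.0], [-0.0, 0.0, -1.0]]
force: [-1.4, -1.3, 6.0]
opening: 0.39
grasp_force: 30.0
```

```bash
python3 -m handwheel '[[0,0,0.0003,0,0,0],[0,0,0.0003,0,0,0],[0,0,0.0003,0,0,0],[0,0,0.0003,0,0,0],[0,0,0.0003,0,0,0],[0,0,0.0003,0,0,0],[0,0,0.0003,0,0,0],[0,0,0.0003,0,0,0]]' 1
python3 -m handwheel '[[0,0,0.01,0,0,0],[0,0,0.03,0,0,0],[0,0,0.055,0,0,0],[0,0,0.08,0,0,0],[0.005,-0.02,0.09,0,0,0],[0.012,-0.05,0.09,0,0,0],[0.02,-0.085,0.09,0,0,0],[0.03,-0.12,0.09,0,0,0]]'
python3 -m handwheel '[[0.008,-0.033,0,0,0,0],[0.015,-0.06,0,0,0,0],[0.02,-0.083,0,0,0,0],[0.024,-0.098,0,0,0,0],[0.0257,-0.1068,0,0,0,0],[0.0257,-0.1068,0,0,0,0],[0.0257,-0.1068,0,0,0,0],[0.0257,-0.1068,0,0,0,0]]'
python3 -c "
from h import *
wrist('w3',.5583,.0987)"
```

```text
time_s: 17.2
position: [0.5026, 0.3255, 0.0456]
tcp_rot: [[-0.973, 0.23, -0.0], [0.23, 0.973, -0.0], [0.0, -0.0, -1.0]]
force: [0.4, 0.3, -0.2]
opening: 0.908
grasp_force: 0.0
time_s: 17.87
position: [0.5324, 0.2049, 0.137]
tcp_rot: [[-0.974, 0.228, 0.001], [0.228, 0.974, 0.0], [-0.001, 0.001, -1.0]]
force: [0.8, 0.9, 0.0]
opening: 1.001
grasp_force: 0.0
time_s: 18.53
position: [0.5578, 0.0997, 0.1358]
tcp_rot: [[-0.973, 0.229, -0.0], [0.229, 0.973, 0.0], [0.0, 0.0, -1.0]]
force: [-0.5, -0.6, 0.1]
opening: 1.001
grasp_force: 0.0
1913 ((557.7437744140625, 97.77590942382812), (55.138919830322266, 55.1242790222168), 89.5232162475586) 0.054438924299541044 tcp [0.5578 0.0997 0.1358] yaw 76.76035651207013
```

```bash
python3 -m handwheel '[[0.0003,-0.001,-0.01,0,0,0],[0.0003,-0.001,-0.03,0,0,0],[0.0003,-0.001,-0.05,0,0,0],[0.0003,-0.001,-0.067,0,0,0],[0.0003,-0.001,-0.079,0,0,0],[0.0003,-0.001,-0.086,0,0,0],[0.0003,-0.001,-0.09,0,0,0],[0.0003,-0.001,-0.09,0,0,0]]'
python3 -m handwheel '[[0,0,0,0,0,0],[0,0,0,0,0,0],[0,0,0,0,0,0],[0,0,0,0,0,0],[0,0,0,0,0,0],[0,0,0,0,0,0],[0,0,0,0,0,0],[0,0,0,0,0,0]]' -1
```

```text
time_s: 19.25
position: [0.5582, 0.098, 0.0448]
tcp_rot: [[-0.973, 0.229, -0.001], [0.229, 0.973, 0.0], [0.001, -0.0, -1.0]]
force: [0.1, -0.6, -0.1]
opening: 1.001
grasp_force: 0.0
time_s: 19.92
position: [0.5588, 0.0977, 0.046]
tcp_rot: [[-0.973, 0.23, 0.001], [0.23, 0.973, 0.0], [-0.001, 0.0, -1.0]]
force: [-0.6, -0.4, 3.3]
opening: 0.633
grasp_force: 30.0
```

```bash
python3 -m handwheel '[[0,0,0.005,0,0,0],[0,0,0.02,0,0,0],[0,0,0.045,0,0,0],[0,0,0.07,0,0,0],[-0.001,-0.008,0.085,0,0,0],[-0.004,-0.023,0.092,0,0,0],[-0.008,-0.045,0.092,0,0,0],[-0.013,-0.075,0.092,0,0,0]]'
python3 -m handwheel '[[-0.006,-0.033,0,0,0,0],[-0.012,-0.066,0,0,0,0],[-0.018,-0.1,0,0,0,0],[-0.024,-0.133,0,0,0,0],[-0.03,-0.166,0,0,0,0],[-0.036,-0.2,0,0,0,0],[-0.042,-0.233,0,0,0,0],[-0.048,-0.265,0,0,0,0]]'
python3 -m handwheel '[[-0.005,-0.03,0,0,0,0],[-0.01,-0.055,0,0,0,0],[-0.014,-0.078,0,0,0,0],[-0.016,-0.093,0,0,0,0],[-0.0174,-0.102,0,0,0,0],[-0.0174,-0.102,0,0,0,0],[-0.0174,-0.102,0,0,0,0],[-0.0174,-0.102,0,0,0,0]]'
```

```text
time_s: 20.58
position: [0.5455, 0.0234, 0.1384]
tcp_rot: [[-0.974, 0.227, 0.001], [0.227, 0.974, 0.0], [-0.001, 0.001, -1.0]]
force: [0.2, -0.7, -2.2]
opening: 0.632
grasp_force: 30.0
time_s: 21.25
position: [0.4966, -0.2438, 0.1375]
tcp_rot: [[-0.973, 0.23, -0.001], [0.23, 0.973, 0.001], [0.001, 0.0, -1.0]]
force: [0.0, -0.0, -1.6]
opening: 0.633
grasp_force: 30.0
time_s: 21.92
position: [0.48, -0.3425, 0.1374]
tcp_rot: [[-0.973, 0.229, -0.001], [0.229, 0.973, 0.002], [0.001, 0.001, -1.0]]
force: [-0.8, 0.6, -1.9]
opening: 0.634
grasp_force: 30.0
```

```bash
python3 -m handwheel '[[0.0005,-0.001,-0.01,0,0,0],[0.0005,-0.001,-0.03,0,0,0],[0.0005,-0.001,-0.05,0,0,0],[0.0005,-0.001,-0.067,0,0,0],[0.0005,-0.001,-0.078,0,0,0],[0.0005,-0.001,-0.085,0,0,0],[0.0005,-0.001,-0.089,0,0,0],[0.0005,-0.001,-0.0905,0,0,0]]'
python3 -m handwheel '[[0,0,0,0,0,0],[0,0,0,0,0,0],[0,0,0,0,0,0],[0,0,0,0,0,0],[0,0,0,0,0,0],[0,0,0,0,0,0],[0,0,0,0,0,0],[0,0,0,0,0,0]]'
```

```text
time_s: 22.58
position: [0.4808, -0.345, 0.0466]
tcp_rot: [[-0.973, 0.229, -0.0], [0.229, 0.973, 0.0], [0.0, 0.0, -1.0]]
force: [0.1, -0.8, -1.6]
opening: 0.629
grasp_force: 30.0
time_s: 23.25
position: [0.4807, -0.3453, 0.0472]
tcp_rot: [[-0.973, 0.23, 0.0], [0.23, 0.973, -0.0], [-0.0, -0.0, -1.0]]
force: [0.0, -0.0, -1.6]
opening: 0.631
grasp_force: 30.0
```

```bash
python3 -m handwheel '[[-0.0003,0.0005,0,0,0,0],[-0.0003,0.001,0,0,0,0],[-0.0003,0.001,0,0,0,0],[-0.0003,0.001,-0.0004,0,0,0],[-0.0003,0.001,-0.0008,0,0,0],[-0.0003,0.001,-0.0012,0,0,0],[-0.0003,0.001,-0.0015,0,0,0],[-0.0003,0.001,-0.0015,0,0,0]]'
```

```text
time_s: 23.92
position: [0.4804, -0.3443, 0.0461]
tcp_rot: [[-0.973, 0.23, 0.0], [0.23, 0.973, -0.0], [-0.0, -0.0, -1.0]]
force: [-1.5, 0.6, 3.4]
opening: 0.634
grasp_force: 30.0
```

```bash
python3 -m handwheel '[[0,0,0,0,0,0],[0,0,0,0,0,0],[0,0,0,0,0,0],[0,0,0,0,0,0],[0,0,0,0,0,0],[0,0,0,0,0,0],[0,0,0,0,0,0],[0,0,0,0,0,0]]' 1
python3 -m handwheel '[[0,0,0.01,0,0,0],[0,0,0.03,0,0,0],[0,0,0.055,0,0,0],[0,0,0.08,0,0,0],[0.008,0.02,0.09,0,0,0.02],[0.02,0.05,0.09,0,0,0.04],[0.034,0.085,0.09,0,0,0.06],[0.048,0.12,0.09,0,0,0.08]]'
python3 -m handwheel '[[0.013,0.033,0,0,0,0.01],[0.024,0.06,0,0,0,0.02],[0.034,0.085,0,0,0,0.029],[0.041,0.103,0,0,0,0.029],[0.0452,0.1125,0,0,0,0.029],[0.0452,0.1125,0,0,0,0.029],[0.0452,0.1125,0,0,0,0.029],[0.0452,0.1125,0,0,0,0.029]]'
python3 -c "
from h import *
wrist('w4',.573,-.112,.045,.06)"
```

```text
time_s: 24.58
position: [0.4804, -0.3443, 0.0456]
tcp_rot: [[-0.973, 0.23, -0.0], [0.23, 0.973, 0.0], [0.0, 0.0, -1.0]]
force: [0.4, -0.5, 0.3]
opening: 0.99
grasp_force: 0.0
time_s: 25.25
position: [0.5288, -0.2238, 0.137]
tcp_rot: [[-0.997, 0.072, 0.002], [0.072, 0.997, -0.001], [-0.002, -0.001, -1.0]]
force: [1.2, -0.1, 0.0]
opening: 1.001
grasp_force: 0.0
time_s: 25.92
position: [0.5733, -0.1129, 0.1358]
tcp_rot: [[-1.0, 0.015, 0.0], [0.015, 1.0, -0.001], [-0.0, -0.001, -1.0]]
force: [0.2, -0.5, -0.2]
opening: 1.001
grasp_force: 0.0
2199 ((572.6646118164062, -111.88031005859375), (50.54352569580078, 50.81747055053711), 88.7825698852539) 0.05130241831774182 tcp [ 0.5733 -0.1129  0.1358] yaw 89.16223190747594
```

```bash
python3 -m handwheel '[[0,0.001,-0.01,0,0,0],[0,0.001,-0.03,0,0,0],[0,0.001,-0.05,0,0,0],[0,0.001,-0.067,0,0,0],[0,0.001,-0.079,0,0,0],[0,0.001,-0.087,0,0,0],[0,0.001,-0.0925,0,0,0],[0,0.001,-0.0925,0,0,0]]'
python3 -m handwheel '[[0,0,0,0,0,0],[0,0,0,0,0,0],[0,0,0,0,0,0],[0,0,0,0,0,0],[0,0,0,0,0,0],[0,0,0,0,0,0],[0,0,0,0,0,0],[0,0,0,0,0,0]]' -1
```

```text
time_s: 26.63
position: [0.573, -0.111, 0.042]
tcp_rot: [[-1.0, 0.014, -0.002], [0.014, 1.0, 0.001], [0.002, 0.001, -1.0]]
force: [-0.7, 0.1, 0.1]
opening: 1.001
grasp_force: 0.0
time_s: 27.3
position: [0.5738, -0.111, 0.0435]
tcp_rot: [[-1.0, 0.014, 0.001], [0.014, 1.0, -0.0], [-0.001, -0.0, -1.0]]
force: [-0.2, -0.0, 2.0]
opening: 0.574
grasp_force: 30.0
```

```bash
python3 -m handwheel '[[0,0,0.005,0,0,0],[0,0,0.02,0,0,0],[0,0,0.045,0,0,0],[0,0,0.07,0,0,0],[0,0.008,0.085,0,0,0],[-0.001,0.023,0.092,0,0,0.005],[-0.003,0.045,0.092,0,0,0.01],[-0.005,0.075,0.092,0,0,0.0148]]'
python3 -m handwheel '[[-0.002,0.033,0,0,0,0],[-0.004,0.062,0,0,0,0],[-0.005,0.09,0,0,0,0],[-0.006,0.11,0,0,0,0],[-0.0077,0.123,0,0,0,0],[-0.0077,0.1295,0,0,0,0],[-0.0077,0.1295,0,0,0,0],[-0.0077,0.1295,0,0,0,0]]'
python3 -m handwheel '[[0,0,-0.01,0,0,0],[0,0,-0.03,0,0,0],[0,0,-0.05,0,0,0],[0,0,-0.067,0,0,0],[0,0,-0.078,0,0,0],[0,0,-0.084,0,0,0],[0,0,-0.0865,0,0,0],[0,0,-0.0875,0,0,0]]'
python3 -m handwheel '[[0,0,0,0,0,0],[0,0,0,0,0,0],[0,0,0,0,0,0],[0,0,0,0,0,0],[0,0,0,0,0,0],[0,0,0,0,0,0],[0,0,0,0,0,0],[0,0,0,0,0,0]]'
```

```text
time_s: 27.97
position: [0.5684, -0.0357, 0.1354]
tcp_rot: [[-1.0, -0.014, 0.001], [-0.014, 1.0, -0.0], [-0.001, -0.0, -1.0]]
force: [1.0, 0.7, -3.3]
opening: 0.571
grasp_force: 30.0
time_s: 28.63
position: [0.5607, 0.0934, 0.1349]
tcp_rot: [[-1.0, -0.016, -0.0], [-0.016, 1.0, -0.001], [0.0, -0.001, -1.0]]
force: [-1.3, 0.4, -1.6]
opening: 0.571
grasp_force: 30.0
time_s: 29.3
position: [0.5611, 0.0932, 0.0473]
tcp_rot: [[-1.0, -0.015, -0.0], [-0.015, 1.0, -0.0], [0.0, -0.0, -1.0]]
force: [-0.0, -0.3, -1.6]
opening: 0.571
grasp_force: 30.0
time_s: 29.97
position: [0.5609, 0.0938, 0.0477]
tcp_rot: [[-1.0, -0.016, 0.0], [-0.016, 1.0, -0.0], [-0.0, -0.0, -1.0]]
force: [0.1, 0.6, -2.4]
opening: 0.573
grasp_force: 30.0
```

```bash
python3 -m handwheel '[[0,0,-0.0003,0,0,0],[0,0,-0.0006,0,0,0],[0,0,-0.0009,0,0,0],[0,0,-0.0012,0,0,0],[0,0,-0.0014,0,0,0],[0,0,-0.0014,0,0,0],[0,0,-0.0014,0,0,0],[0,0,-0.0014,0,0,0]]'
```

```text
time_s: 30.63
position: [0.5609, 0.0937, 0.0465]
tcp_rot: [[-1.0, -0.016, 0.0], [-0.016, 1.0, -0.0], [-0.0, -0.0, -1.0]]
force: [-1.1, -0.1, 1.2]
opening: 0.569
grasp_force: 30.0
```

Contact. I'll release, lift and move clear of the view for a check.

```bash
python3 -m handwheel '[[0,0,0,0,0,0],[0,0,0,0,0,0],[0,0,0,0,0,0],[0,0,0,0,0,0],[0,0,0,0,0,0],[0,0,0,0,0,0],[0,0,0,0,0,0],[0,0,0,0,0,0]]' 1
python3 -m handwheel '[[0,0,0.01,0,0,0],[0,0,0.03,0,0,0],[0,0,0.055,0,0,0],[0,0,0.08,0,0,0],[0,0,0.11,0,0,0],[-0.015,-0.01,0.14,0,0,0],[-0.04,-0.03,0.17,0,0,0],[-0.07,-0.05,0.2,0,0,0]]'
python3 -m handwheel '[[-0.02,-0.02,0,0,0,0],[-0.04,-0.04,0,0,0,0],[-0.06,-0.06,0,0,0,0],[-0.08,-0.07,0,0,0,0],[-0.09,-0.075,0,0,0,0],[-0.09,-0.075,0,0,0,0],[-0.09,-0.075,0,0,0,0],[-0.09,-0.075,0,0,0,0]]'
python3 - <<'E'
from h import *
for n in("top","side"):
    p,d=cams.capture(n);cv2.imwrite(f"pics/{n}1.png",p);W=world(n,d);z=W[...,2]
    for k,(x,y,yaw) in dict(ob=(.5026,.3255,-13.3),sq=(.5605,.0938,.9),rd=(.48,-.3442,8)).items():
        m=(np.hypot(W[...,0]-x,W[...,1]-y)<.055)&(z>.046)&(z<.07)&(d>0)
        print(n,k,m.sum(),np.round(np.array([x,y])*1000,1),cv2.minAreaRect((W[m][:,:2]*1000).astype(np.float32)) if m.sum()>5 else '',np.median(z[m]))
E
```

```text
time_s: 31.3
position: [0.5609, 0.0937, 0.0462]
tcp_rot: [[-1.0, -0.016, -0.0], [-0.016, 1.0, 0.0], [0.0, 0.0, -1.0]]
force: [0.4, -0.3, -0.3]
opening: 0.989
grasp_force: 0.0
time_s: 31.97
position: [0.4958, 0.0465, 0.2437]
tcp_rot: [[-1.0, -0.017, 0.003], [-0.017, 1.0, -0.001], [-0.003, -0.001, -1.0]]
force: [0.3, -1.0, 0.8]
opening: 1.001
grasp_force: 0.0
time_s: 32.63
position: [0.407, -0.028, 0.2419]
tcp_rot: [[-1.0, -0.016, 0.002], [-0.016, 1.0, -0.0], [-0.002, -0.0, -1.0]]
force: [-1.1, -0.8, -0.3]
opening: 0.999
grasp_force: 0.0
top ob 288 [502.6 325.5] ((502.8587646484375, 326.1482238769531), (35.96683883666992, 73.26179504394531), 75.63135528564453) 0.054007958702871645
top sq 166 [560.5  93.8] ((564.2237548828125, 94.20208740234375), (51.08528518676758, 43.159122467041016), 87.05004119873047) 0.053563165431206664
top rd 231 [ 480.  -344.2] ((480.6114807128906, -342.3927001953125), (54.62497329711914, 54.77251434326172), 0.04514482617378235) 0.053322908641638446
side ob 435 [502.6 325.5] ((502.45904541015625, 325.93170166015625), (35.42136764526367, 73.55159759521484), 76.06574249267578) 0.05345416352209065
side sq 343 [560.5  93.8] ((560.1978149414062, 94.75143432617188), (50.96104431152344, 53.16646194458008), 1.5533452033996582) 0.05275058085022516
side rd 112 [ 480.  -344.2] ((491.65283203125, -340.50335693359375), (30.672197341918945, 62.46811294555664), 12.758787155151367) 0.05220689975685731
```

View pics/top1.png

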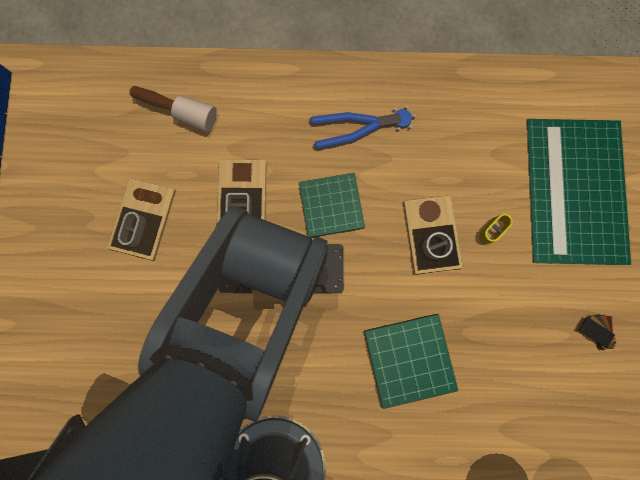

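View pics/side1.png

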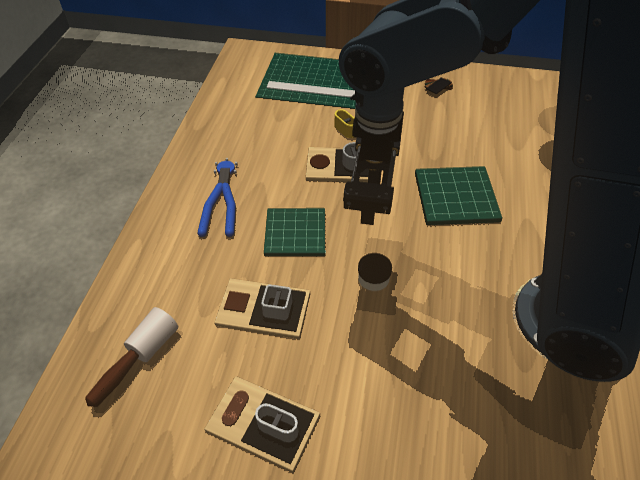

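The top and side views show each die upright on its matching board: oblong at (131,228), square at (238,207) and round at (438,245) in the top view. Measured offsets from the pad centres are about 2 mm or less, except for readings where the arm partly hid a die. The jar, maul, pliers and yellow die have not moved.

```bash
python3 -c "
from rig import bot
print(bot.hand_in())"
```

```text
the job is handed in; nothing more can be done
None
```

I swapped the three dies and handed the job in at about 33 s: each stands upright within about 2 mm of the centre of its matching pad, only the green punching board was used as the free spot, and the jar, maul and pliers did not move.

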